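# Hold a horn tweeter over its cut-out with the terminal lever open

### The arm

A 7-joint arm with a two-finger parallel gripper is mounted at the origin on the work surface. World frame = base frame: x ahead of the robot, y to its left, z up, the work surface at z = 0. Lengths are in mm, angles in rad, forces in N, time in s.
With the tool pointing down it reaches from about 400 to 850 mm from the base axis. Payload 4.4 kg.
Tool frame: the origin (TCP) lies at the centre of the arm's flange, where the gripper is bolted on; the fingertips stand 199 mm ahead of it and the grasp point (between the pads) lies 180 mm ahead of it; y points along the fingers, x is the direction in which the jaws open and shut, and the axes are right-handed (so a half turn about y gives the same grasp; the last joint's range is limited). The gripper opens to 94 mm and grips with 3 to 60 N. Pads are 16 mm wide; open, the fingers measure 119 mm over their backs; the gripper's body (75 mm by 177 mm) begins 78 mm behind the grasp point.
Start: joints at [-1.31, 0.628, 0.038, 1.517, -0.027, 0.996, -0.02], TCP at [208.641, 615.617, 404.678] pointing down, gripper open.
Joint ranges: [-3.06, 3.06], [-0.37, 2.12], [-1.25, 1.32], [0.18, 2.47], [-1.1, 4.24], [0.23, 1.98], [-2.94, 2.94]. Speed limits (rad/s): [2.57, 2.57, 3.14, 3.14, 3.14, 3.14, 3.14].

### API

Orientations are given as a unit quaternion [w, x, y, z].
In Python, from workcell import ctrl gives the robot as it stands.
- The arm moves only by the tool jog_arm, never from a script. Its arguments are lists of equal length, an entry for each row: "delta_pos": the shift along the tool's x, y, z in mm, a list of three; "angular": the turn, a rotation vector about the tool's x, y, z in degrees, a list of three; "gripper": the finger opening in mm, from 0 to 94. In form: {"delta_pos": [[dx, dy, dz], ...], "angular": [[rx, ry, rz], ...], "gripper": [gripper, ...]}. A call has 1 to 5 rows; each row shifts and turns the commanded pose from where the row before left it, along the tool's axes as they then stand; what a row does not reach is not made up. A row lasts 1/8 s, in which the tool goes at most 62.5 mm and 10.7 degrees, less where a joint would pass 70% of its speed; a pose out of reach is approached as far as the arm can. A call with a gripper value outside its range is refused whole. The fingers move at their own pace and stop on an object; the grip force is fixed at half the most. Time passes only in rows, so rows that do not move let the fingers close. It gives the time, the measured TCP pose, the force and the opening at its end, in the units of the state.
- ctrl.read_state(): the state, without advancing time (a new reading comes with each control period).
- ctrl.get_image(name): name is "scene" or "top"; returns the picture (400x640x3 uint8, red, green, blue); there is no depth.
- ctrl.calibration(name): a dict with "fx", "fy", "cx", "cy" (pixels), "rvec" (rotation vector, rad) and "tvec" (3), from world to camera coordinates, as OpenCV has them. Camera axes: x right, y down, z forward; pixel columns grow to the right and rows downward; lengths in mm; the calibration is good to about 2 mm. A picture is of the moment at which its call begins. calibration takes no time and is no camera call.
- ctrl.hand_in(): hands the job in, once; it reports no verdict.
The state is a dict: "time": time; "joints": joint angles; "joint_vel": joint speeds; "joint_efforts": joint torques, N m; "position": TCP position; "ee_rot": TCP orientation; "ft_force": force on the tool from outside, world axes, zero at the start; "ft_torque": the same for the moment, N m; "opening": finger opening in mm.
Only numpy, scipy, OpenCV 4.12 (cv2) and the standard library are available. Lean on these libraries where they do the work, as an engineer would, in place of code of your own. Each camera call takes 0.05 s, during which the arm holds its last target. There are 200 camera calls.

### The job

Get the speaker box ready for wiring: first swing the clamp lever of the terminal block on the box fully open, so that it stands upright. Then lift the horn tweeter out of the cardboard tray, carry it over the amplifier without bumping it into anything, and stop with it upright and centred over the cut-out in the box, its long side in line with the oblong recess and the underside of its magnet about 15 mm above the box's top, not touching. Finish while still holding it there, and leave the amplifier and the other things on the counter where they are.

Things in the scene. Friction and masses are not known exactly. Their poses are not given: they have to be found in the camera images.
- cutout (a point): Target: centre of the cut-out in the box, at the height of the box's top face. A round 66 mm hole in bare plywood, in the middle of an oblong recess 80 (x) x 124 (y) mm, 6 mm deep. Axes are the box's: y along the recess's long side, x along the box's 260 mm side and away from the lever, z up.
- box: Small near-black carpeted speaker box lying on its back, fixed to the counter at some yaw: 260 (x) x 200 (y) mm, 90 mm high. Origin: centre of its underside. The cut-out in its top is centred 55 mm from the middle towards +x; the clamp lever and its terminal block stand on the -x half of the top.
- lever_hinge (a point): Middle of the clamp lever's hinge axis, 24 mm above the box's top face, 115 mm from the cut-out's centre along the box's -x. Axes are the box's; the hinge axis is its y. A grey terminal block stands on the box around it: 44 mm wide (y), from 8 mm on the -x side of the hinge to 26 mm on the +x side, cheeks 30 mm high.
- lever_tip (a point): Middle of the black grip at the lever's free end, 50 mm from the hinge axis. The grip is 16 mm long, 16 mm wide (along the hinge axis), 9 mm thick; the steel arm is 14 mm wide, 5 mm thick and ends 58 mm from the hinge. With the lever shut the tip is 24 mm above the box's top, nothing stands beside it.
- clamp (a joint): Angle of the clamp lever in rad: 0 shut, lying level and pointing along the box's -x (away from the cut-out); it grows as the tip swings up; 1.57 upright, stop at 1.65. It starts between 0 and 0.35. The hinge is stiff: the lever stays where it is left and moves with about 1.2 N at the tip.
- tweeter: Horn tweeter, 0.3 to 0.55 kg, standing face up in the tray on its magnet. Origin: centre of the magnet's underside; z up, y along its long side. All centred on z: magnet 60 mm across, height 0 to 28 mm; flange 76 (x) x 120 (y) mm, height 28 to 34; straight horn housing 46 (x) x 84 (y) mm, height 34 to 70, open on top. Grip the housing across its 46 mm. May be mounted either way round.
- tray: Shallow cardboard tray holding the tweeter, 200 x 200 mm, walls 24 mm high, 5 mm thick floor and walls, fixed to the counter. Origin: centre of its underside.
- amp: Finned aluminium amplifier, 240 (x) x 85 (y) mm and 60 mm high, loose, lying between tray and box. Origin: centre of its underside. Must be left in place.
- tape: Black roll of tape lying flat, 90 mm outside diameter, 24 mm high, origin at the centre of its underside. Loose; leave in place.
- driver: Screwdriver lying on the counter, 200 mm long along its x, 26 mm thick, origin below its middle. Loose; leave in place.
- carton: Small closed cardboard carton, 70 (x) x 100 (y) x 45 mm, origin at the centre of its underside. Loose; leave in place.
Not all that is in view belongs to the job. Of the things that look like the tweeter, the middle-sized one is meant.

How it is judged:
By the outcome, as a careful person would: the job done as asked, in the order asked, and still so for the second after the job is handed in, while the arm keeps its last pose, push and grip.
It also fails if it takes over 64 s, if anything falls off the work surface, if the arm or the gripper's body presses on something with over 40 N, if the wrist force passes 120 N, or if a joint passes its speed limit or range.

## Working session

There is one attempt and no reset: what is moved stays moved. The work goes in short steps, Python scripts to look and compute and a tool call to move; the robot and the scene stay as the last step left them, time stands still between calls to the robot, and variables do not carry over. Pictures are saved under pics/ and viewed, about 8 in all and at most 12, crops included, and the job is handed in when it is done.

Besides the shell and the picture viewer there is one more tool, called after "Request:" by a JSON object that holds its "method" and its "body", one argument or row to a line. jog_arm: Moves the arm, as the interface text tells. Its arguments: {"type":"object","properties":{"delta_pos":{"type":"array","items":{"type":"array","items":{"type":"number"}}},"angular":{"type":"array","items":{"type":"array","items":{"type":"number"}}},"gripper":{"type":"array","items":{"type":"number"}}},"required":["delta_pos","angular","gripper"]}

```bash
mkdir -p pics; cat > h.py <<'E'
import numpy as np, cv2
from scipy.spatial.transform import Rotation as R
from workcell import ctrl
def cal(n):
    c=ctrl.calibration(n); K=np.array([[c['fx'],0,c['cx']],[0,c['fy'],c['cy']],[0,0,1.]])
    return K,np.array(c['rvec'],float).ravel(),np.array(c['tvec'],float).ravel()
def proj(n,P):
    K,r,t=cal(n); return cv2.projectPoints(np.array(P,float).reshape(-1,3),r,t,K,None)[0].reshape(-1,2)
def back(n,uv,z):
    K,r,t=cal(n); M=R.from_rotvec(r).as_matrix(); o=-M.T@t
    d=(M.T@np.linalg.inv(K)@np.c_[np.array(uv,float).reshape(-1,2),np.ones(len(np.array(uv).reshape(-1,2)))].T).T
    return o+d*((z-o[2])/d[:,2])[:,None]
def snap(n,f):
    im=ctrl.get_image(n); cv2.imwrite('pics/'+f,im[:,:,::-1]); return im
E
python3 - <<'E'
from h import *
s=ctrl.read_state(); print(s)
for n in('scene','top'):
    snap(n,n+'0.png'); K,r,t=cal(n); M=R.from_rotvec(r).as_matrix(); print(n,K[0,0],K[0,2],K[1,2],-M.T@t,M.round(3).tolist())
E
```

```text
{'time': 0.0, 'joints': array([-1.30976811,  0.62932225,  0.03848044,  1.51834562, -0.02700224,
        0.99627351, -0.0199625 ]), 'joint_vel': array([-8.39722605e-04,  9.92344825e-04, -1.08120111e-03,  1.11993108e-03,
       -1.42579055e-03,  2.06286593e-03, -1.45078610e-05]), 'joint_efforts': array([-1.30612207e-04, -5.49734831e+01,  1.14373136e+00, -1.86630034e+01,
       -5.21799072e-02,  2.36443657e-02,  1.62222664e-04]), 'position': array([208.57072411, 615.32839162, 403.77711176]), 'ee_rot': array([-0.57429213,  0.57507044,  0.41147961, -0.41251312]), 'ft_force': array([-1.0660282 ,  0.10636379, -0.25277518]), 'ft_torque': array([ 0.03137884, -0.03059513, -0.01311633]), 'opening': 93.87454705778488}
scene 383.28534653355115 317.8848332520578 202.5132223251295 [1213.60339342  226.08034237  518.85123865] [[-0.422, 0.907, 0.021], [0.439, 0.225, -0.87], [-0.793, -0.357, -0.493]]
top 401.45107567577816 329.9194545434839 201.64335842673492 [ 516.33487153  -59.55396527 1142.39294749] [[0.021, -1.0, 0.018], [-0.997, -0.022, -0.07], [0.07, -0.016, -0.997]]
```

View pics/top0.png

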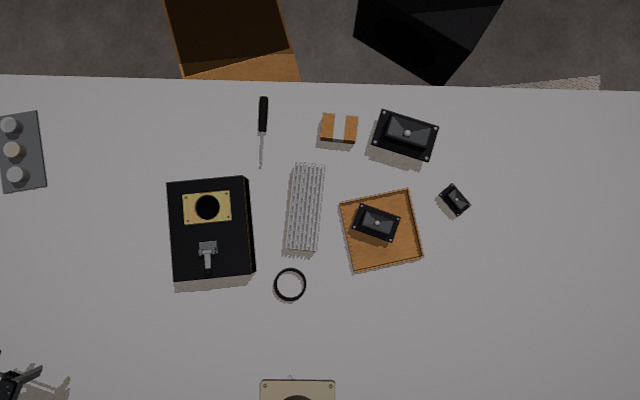

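View pics/scene0.png

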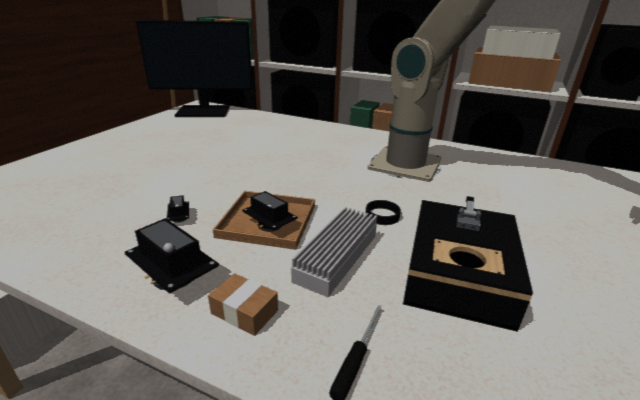

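Candidates in the top view are the large horn at (407,135), the small one at (455,200), and the middle-sized one in the tray at (377,223). I choose the tray one and check it in a close crop together with the box.

```bash
python3 - <<'E'
from h import *
im=cv2.imread('pics/top0.png')
a=cv2.resize(im[170:295,160:260],None,fx=4,fy=4,interpolation=cv2.INTER_CUBIC)
b=cv2.resize(im[180:280,335:430],None,fx=4,fy=4,interpolation=cv2.INTER_CUBIC)
c=np.zeros((500,790,3),np.uint8); c[:,:400]=a; c[:400,405:785]=b
c=np.clip(255*(c/255.)**.6,0,255).astype(np.uint8)
cv2.imwrite('pics/c1.png',c)
E
```

```text
(no output)
```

View pics/c1.png

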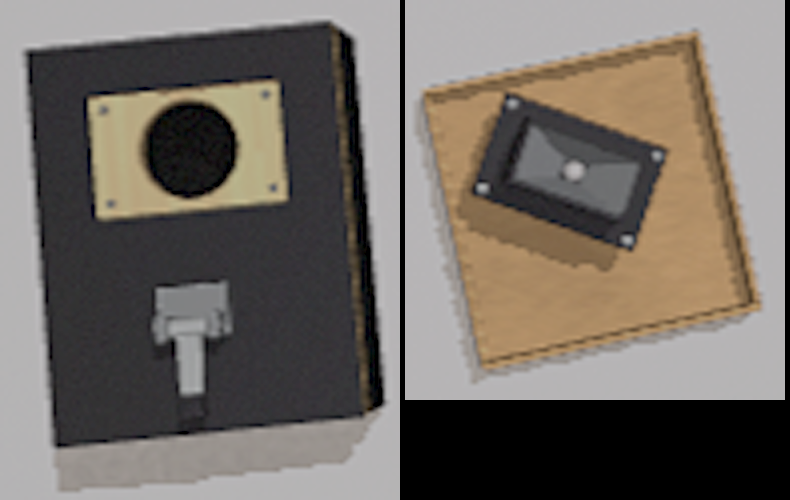

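```bash
cat > fit.py <<'E'
from h import *
from scipy.optimize import least_squares
def fit(pts,loc,z,x0,n='top'):
    loc=np.array(loc,float)
    def W(p):
        c,s=np.cos(p[2]),np.sin(p[2]); return np.c_[loc@np.array([[c,s],[-s,c]])+p[:2],z*np.ones(len(loc))] if np.isscalar(z) else np.c_[loc@np.array([[c,s],[-s,c]])+p[:2],z]
    r=least_squares(lambda p:(proj(n,W(p))-pts).ravel(),x0); return r.x,r.fun.reshape(-1,2).round(1).tolist()
E
python3 - <<'E'
from fit import *
A=lambda q:np.array(q)/4.+[160,170]
B=lambda q:(np.array(q)-[405,0])/4.+[335,180]
# box frame corners: image left = +y, up = +x
loc=[(130,100),(130,-100),(-130,-100),(-130,100)]
pts=A([(25,50),(333,22),(365,413),(55,445)])
p,r=fit(pts,loc,90.,[600,200,0]); print('box',p.round(3),r)
loc2=[(95,62),(95,-62),(15,-62),(15,62),(55,0)]
p2,r2=fit(np.r_[A([(87,97),(281,80),(288,203),(97,220),(190,148)])],loc2,88.,[600,200,0]); print('recess',p2.round(3),r2)
pt,rt=fit(B([(507,92),(667,150),(634,250),(472,193)]),[(38,60),(38,-60),(-38,-60),(-38,60)],39.,[500,-150,0]); print('tw',pt.round(3),rt)
p=(p+p2)/2
def b2w(q,p=p): c,s=np.cos(p[2]),np.sin(p[2]); return np.array([p[0]+c*q[0]-s*q[1],p[1]+s*q[0]+c*q[1],90+q[2]])
print('avg',p,'cut',b2w((55,0,0)),'hinge',b2w((-60,0,24)))
for a in (0,.1,.2,.3,.35):
    f=lambda l:b2w((-60-l*np.cos(a),0,24+l*np.sin(a)))
    q=proj('top',[f(42),f(58)]); print(a,((q-[160,170])*4).round(0).tolist(), proj('scene',[f(0),f(50),f(58)]).round(1).tolist())
im=cv2.imread('pics/scene0.png')
c=cv2.resize(im[180:300,400:540],None,fx=5,fy=5,interpolation=cv2.INTER_CUBIC)
cv2.imwrite('pics/c2.png',np.clip(255*(c/255.)**.6,0,255).astype(np.uint8))
E
```

```text
box [5.1549e+02 2.3706e+02 1.2000e-01] [[0.3, -0.6], [-0.3, -0.9], [0.1, 0.7], [-0.1, 0.6]]
recess [5.13750e+02 2.37692e+02 1.11000e-01] [[0.6, 0.0], [-0.4, 0.1], [0.0, -0.3], [0.1, -0.3], [-0.3, 0.4]]
tw [ 5.38726e+02 -2.06510e+02 -3.19000e-01] [[-0.3, -0.5], [0.8, -0.5], [0.1, 0.7], [-0.6, 0.3]]
avg [5.14619838e+02 2.37376029e+02 1.15651657e-01] cut [569.25242706 243.72270039  90.        ] hinge [455.02065031 230.45238844 114.        ]
0 [[195.0, 393.0], [197.0, 419.0]] [[468.9, 212.0], [468.6, 201.0], [468.5, 199.4]]
0.1 [[193.0, 393.0], [195.0, 419.0]] [[468.9, 212.0], [469.1, 199.1], [469.1, 197.1]]
0.2 [[191.0, 393.0], [192.0, 419.0]] [[468.9, 212.0], [469.6, 197.3], [469.7, 195.0]]
0.3 [[189.0, 392.0], [189.0, 417.0]] [[468.9, 212.0], [470.1, 195.6], [470.2, 193.1]]
0.35 [[188.0, 391.0], [188.0, 416.0]] [[468.9, 212.0], [470.3, 194.8], [470.5, 192.1]]
```

View pics/c2.png

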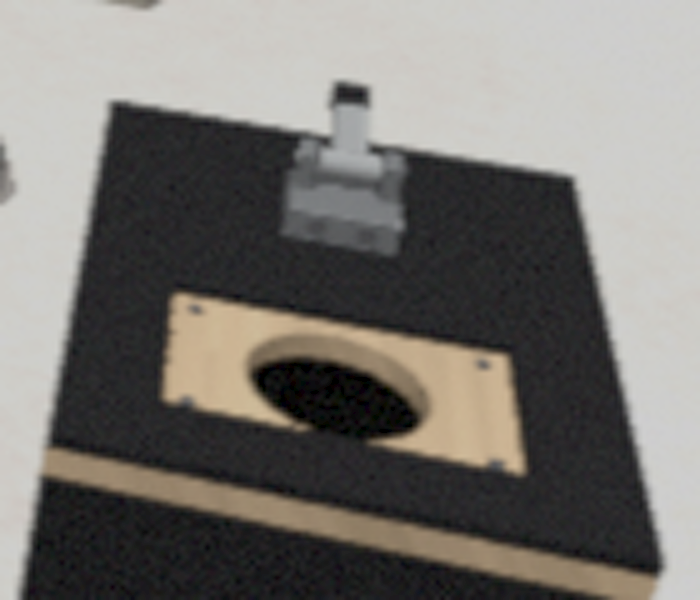

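The lever grip is at scene (470,199) and the hinge barrel at (470,212), which agrees with the fit and puts the clamp angle at about 0.1. The tray crop confirms the middle horn. Now I go above the lever tip with the jaws across the box's y.

```bash
cat >> h.py <<'E'
def Rt():
    q=ctrl.read_state()['ee_rot']; return R.from_quat([q[1],q[2],q[3],q[0]])
def down(jaw):  # tool pointing down, tool x at world yaw jaw
    x=np.array([np.cos(jaw),np.sin(jaw),0]); z=np.array([0,0,-1.]); return R.from_matrix(np.c_[x,np.cross(z,x),z])
def to(grasp,jaw,n=1):
    """delta to grasp point pose, jaw axis mod pi; rotation first then shift in target frame, and shift in the current frame"""
    s=ctrl.read_state(); p=s['position']; r=Rt(); 
    c=[down(jaw+k*np.pi) for k in(0,1)]; t=min(c,key=lambda t:(r.inv()*t).magnitude())
    T=np.array(grasp)-t.apply([0,0,180]); d=T-p
    print('t',round(s['time'],2),'gp',(p+r.apply([0,0,180])).round(1),'F',s['ft_force'].round(1),'op',round(s['opening'],1),'j',s['joints'].round(2))
    print('rot',np.degrees((r.inv()*t).as_rotvec()).round(2),'shift cur',r.inv().apply(d).round(1),'shift tgt frame',t.inv().apply(d).round(1),'world',d.round(1))
    N=n
    if N>1:
        rv=(r.inv()*t).as_rotvec()
        for k in range(N):
            rr=r*R.from_rotvec(rv*k/N); print(rr.inv().apply(d/N).round(1).tolist(),np.degrees(rv/N).round(2).tolist())
E
python3 - <<'E'
from h import *
print(Rt().as_matrix().round(2).tolist())
b=.1157; tip=np.array([455.0-50*np.cos(b),230.5-50*np.sin(b),0]); print(tip)
to([tip[0],tip[1],200],b+np.pi/2,10)
E
```

```text
[[0.32, -0.0, -0.95], [0.95, -0.0, 0.32], [-0.0, -1.0, -0.0]]
[405.33428909 224.72789817   0.        ]
t 0.1 gp [ 38.1 673.2 403.9] F [ 0.  -0.1 -0.1] op 94.2 j [-1.31  0.63  0.04  1.52 -0.03  1.   -0.02]
rot [-88.42 -19.81 -19.96] shift cur [-306.8   24.4 -311.8] shift tgt frame [-410.8  150.4   23.9] world [ 196.8 -390.7  -23.9]
[-30.7, 2.4, -31.2] [-8.84, -1.98, -2.0]
[-31.9, 6.0, -29.4] [-8.84, -1.98, -2.0]
[-33.1, 9.3, -27.1] [-8.84, -1.98, -2.0]
[-34.4, 12.1, -24.3] [-8.84, -1.98, -2.0]
[-35.6, 14.4, -21.1] [-8.84, -1.98, -2.0]
[-36.8, 16.1, -17.4] [-8.84, -1.98, -2.0]
[-37.9, 17.2, -13.6] [-8.84, -1.98, -2.0]
[-39.0, 17.6, -9.6] [-8.84, -1.98, -2.0]
[-39.8, 17.4, -5.5] [-8.84, -1.98, -2.0]
[-40.5, 16.5, -1.5] [-8.84, -1.98, -2.0]
```

The state's tool y axis points down, since y runs along the fingers. I fix the helper to match.

```bash
sed -i 's/z=np.array(\[0,0,-1.\]); return R.from_matrix(np.c_\[x,np.cross(z,x),z\])/y=np.array([0,0,-1.]); return R.from_matrix(np.c_[x,y,np.cross(x,y)])/; s/\[0,0,180\]/[0,180,0]/g' h.py
python3 - <<'E'
from h import *
b=.1157
to([405.3,224.7,200],b+np.pi/2,8)
E
```

```text
t 0.1 gp [208.4 615.1 223.9] F [ 0.  -0.1 -0.1] op 94.2 j [-1.31  0.63  0.04  1.52 -0.03  1.   -0.02]
rot [-2.000e-02 -2.535e+01 -9.000e-02] shift cur [-306.8   24.4 -311.8] shift tgt frame [-410.8   23.9 -150.3] world [ 196.8 -390.7  -23.9]
[-38.4, 3.0, -39.0] [-0.0, -3.17, -0.01]
[-40.4, 3.0, -36.8] [-0.0, -3.17, -0.01]
[-42.4, 3.0, -34.5] [-0.0, -3.17, -0.01]
[-44.3, 3.0, -32.1] [-0.0, -3.17, -0.01]
[-46.0, 3.0, -29.6] [-0.0, -3.17, -0.01]
[-47.5, 3.0, -27.0] [-0.0, -3.17, -0.01]
[-49.0, 3.0, -24.3] [-0.0, -3.17, -0.01]
[-50.2, 3.0, -21.6] [-0.0, -3.17, -0.01]
```

Request:
{"method": "jog_arm", "body": {
  "delta_pos": [
    [-38.4, 3, -39],
    [-40.4, 3, -36.8],
    [-42.4, 3, -34.5],
    [-44.3, 3, -32.1],
    [-46, 3, -29.6]
  ],
  "angular": [
    [0, -3.17, 0],
    [0, -3.17, 0],
    [0, -3.17, 0],
    [0, -3.17, 0],
    [0, -3.17, 0]
  ],
  "gripper": [40, 40, 40, 40, 40]
}}

```text
time: 0.72
position: [332.2, 369.6, 389.4]
ee_rot: [-0.512, 0.512, 0.488, -0.488]
ft_force: [2.2, -0.2, -0.2]
opening: 47.4
```

Request:
{"method": "jog_arm", "body": {
  "delta_pos": [
    [-47.5, 3, -27],
    [-49, 3, -24.3],
    [-50.2, 3, -21.6],
    [0, 0, 0],
    [0, 0, 0]
  ],
  "angular": [
    [0, -3.17, 0],
    [0, -3.17, 0],
    [0, -3.17, 0],
    [0, 0, 0],
    [0, 0, 0]
  ],
  "gripper": [40, 40, 40, 40, 40]
}}

```text
time: 1.35
position: [405.2, 225.3, 380.6]
ee_rot: [-0.471, 0.47, 0.528, -0.528]
ft_force: [-0.6, 0.8, 0.4]
opening: 40.0
```

```bash
python3 - <<'E'
from h import *
b=.1157
to([405.3,224.7,122],b+np.pi/2)
im=snap('scene','s1.png'); a=cv2.resize(im[130:290,380:540,::-1],None,fx=3.7,fy=3.7,interpolation=cv2.INTER_CUBIC)
cv2.imwrite('pics/c3.png',np.clip(255*(a/255.)**.6,0,255).astype(np.uint8))
E
```

```text
t 1.35 gp [405.2 225.3 200.6] F [-0.6  0.8  0.4] op 40.0 j [-0.51  0.4  -0.07  2.04  0.04  0.7   1.07]
rot [-0.02 -0.03  0.03] shift cur [-0.6 78.6 -0. ] shift tgt frame [-0.6 78.6  0. ] world [  0.1  -0.6 -78.6]
```

View pics/c3.png

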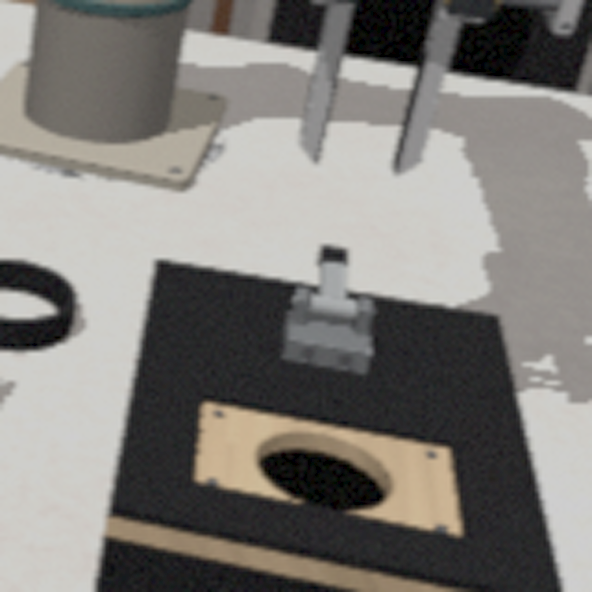

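```bash
python3 - <<'E'
from h import *
q=lambda p:((proj('scene',p)-[380,130])*3.7).round(0).tolist()
print(q([[405.2,225.3,181.6],[405.3,224.7,119],[405.3,224.7,123],[402.9,245.2,181.6],[407.5,205.4,181.6]]), 'mm/px y', q([[405.3,234.7,120]]))
print(back('scene',np.array([[333,255]])/3.7+[380,130],119).round(1))
E
```

```text
[[354.0, 160.0], [330.0, 255.0], [331.0, 250.0], [392.0, 165.0], [318.0, 154.0]] mm/px y [[348.0, 258.0]]
[[403.8 226.4 119. ]]
```

The fingertips show at (313,160) and (403,170) and the lever grip at (333,255). Both agree with projection to within 2 mm, so I descend and close.

Request:
{"method": "jog_arm", "body": {
  "delta_pos": [
    [-0.6, 30, 0],
    [0, 30, 0],
    [0, 18.5, 0],
    [0, 0, 0],
    [0, 0, 0]
  ],
  "angular": [
    [0, 0, 0],
    [0, 0, 0],
    [0, 0, 0],
    [0, 0, 0],
    [0, 0, 0]
  ],
  "gripper": [40, 40, 40, 28, 24]
}}

```text
time: 2.02
position: [405.3, 225.4, 302.7]
ee_rot: [-0.47, 0.47, 0.529, -0.528]
ft_force: [-0.4, -0.1, 0.5]
opening: 25.3
```

Request:
{"method": "jog_arm", "body": {
  "delta_pos": [
    [0, 0, 0],
    [0, 0, 0],
    [0, 0, 0],
    [0, 0, 0],
    [0, 0, 0]
  ],
  "angular": [
    [0, 0, 0],
    [0, 0, 0],
    [0, 0, 0],
    [0, 0, 0],
    [0, 0, 0]
  ],
  "gripper": [20, 16, 10, 10, 10]
}}

```text
time: 2.65
position: [405.5, 225.4, 302.6]
ee_rot: [-0.47, 0.47, 0.529, -0.528]
ft_force: [-1.6, 4.4, 2.7]
opening: 15.6
```

Request:
{"method": "jog_arm", "body": {
  "delta_pos": [
    [0, -7.4, -1.3],
    [0, -7.1, -2.4],
    [0, -6.7, -3.4],
    [0, -6.1, -4.4],
    [0, -5.4, -5.2]
  ],
  "angular": [
    [0, 0, 0],
    [0, 0, 0],
    [0, 0, 0],
    [0, 0, 0],
    [0, 0, 0]
  ],
  "gripper": [10, 10, 10, 10, 10]
}}

```text
time: 3.28
position: [420.6, 227.3, 334.2]
ee_rot: [0.471, -0.469, -0.528, 0.529]
ft_force: [-3.8, 6.2, -5.3]
opening: 15.6
```

Request:
{"method": "jog_arm", "body": {
  "delta_pos": [
    [0, -4.5, -6],
    [0, -3.6, -6.6],
    [0, -2.5, -7],
    [0, -1.5, -7.3],
    [0, -0.3, -7.5]
  ],
  "angular": [
    [0, 0, 0],
    [0, 0, 0],
    [0, 0, 0],
    [0, 0, 0],
    [0, 0, 0]
  ],
  "gripper": [10, 10, 10, 10, 10]
}}

```text
time: 3.9
position: [453.1, 231.4, 347.7]
ee_rot: [0.472, -0.468, -0.526, 0.53]
ft_force: [-9.2, 3.7, 15.8]
opening: 14.4
```

```bash
python3 - <<'E'
from h import *
b=.1157
to([455,230.5,164],b+np.pi/2)
im=snap('scene','s2.png'); a=cv2.resize(im[130:290,380:540,::-1],None,fx=3.7,fy=3.7,interpolation=cv2.INTER_CUBIC)
cv2.imwrite('pics/c4.png',np.clip(255*(a/255.)**.6,0,255).astype(np.uint8))
E
```

```text
t 3.9 gp [451.6 231.3 167.7] F [-9.2  3.7 15.8] op 14.4 j [-0.47  0.51 -0.07  1.96  0.05  0.68  1.11]
rot [-0.46  0.09  0.03] shift cur [-1.1  3.7 -1.8] shift tgt frame [-1.1  3.7 -1.8] world [ 1.9 -0.9 -3.7]
```

View pics/c4.png

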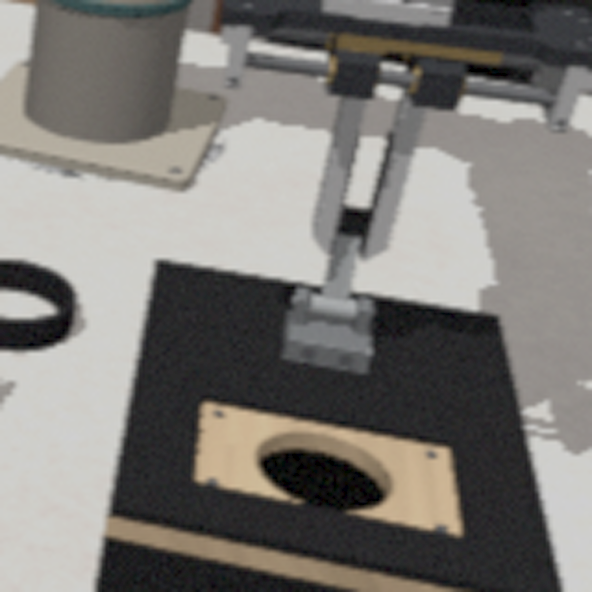

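```bash
python3 - <<'E'
from h import *
b=.1157;c,s=np.cos(b),np.sin(b)
for a in(1.0,1.1,1.2,1.3,1.4,1.5,1.6):
    f=lambda l:[455-c*l*np.cos(a),230.5-s*l*np.cos(a),114+l*np.sin(a)]
    print(a,((proj('scene',[f(0),f(42),f(50),f(58)])-[380,130])*3.7).round(0).tolist())
print(((proj('scene',[[451.6,231.3,167.7],[451.6,231.3,148.7]])-[380,130])*3.7).round(0).tolist())
E
```

```text
1.0 [[329.0, 304.0], [342.0, 231.0], [344.0, 217.0], [347.0, 203.0]]
1.1 [[329.0, 304.0], [343.0, 230.0], [346.0, 216.0], [348.0, 202.0]]
1.2 [[329.0, 304.0], [344.0, 230.0], [347.0, 216.0], [349.0, 202.0]]
1.3 [[329.0, 304.0], [344.0, 231.0], [347.0, 217.0], [350.0, 203.0]]
1.4 [[329.0, 304.0], [345.0, 233.0], [348.0, 220.0], [351.0, 206.0]]
1.5 [[329.0, 304.0], [345.0, 236.0], [348.0, 222.0], [352.0, 209.0]]
1.6 [[329.0, 304.0], [345.0, 239.0], [349.0, 226.0], [352.0, 213.0]]
[[352.0, 217.0], [345.0, 247.0]]
```

Request:
{"method": "jog_arm", "body": {
  "delta_pos": [
    [0, -1, -2],
    [0, 0, -2],
    [0, 0, -2],
    [0, 0, 0],
    [0, 0, 0]
  ],
  "angular": [
    [0, 0, 0],
    [0, 0, 0],
    [0, 0, 0],
    [0, 0, 0],
    [0, 0, 0]
  ],
  "gripper": [10, 10, 10, 10, 10]
}}

```text
time: 4.58
position: [460.6, 232.0, 348.3]
ee_rot: [0.471, -0.469, -0.528, 0.529]
ft_force: [-4.6, 4.5, 4.4]
opening: 13.6
```

Request:
{"method": "jog_arm", "body": {
  "delta_pos": [
    [0, 0, 0],
    [0, 0, 0],
    [0, -20, 0],
    [0, -40, 0],
    [0, -40, 0]
  ],
  "angular": [
    [0, 0, 0],
    [0, 0, 0],
    [0, 0, 0],
    [0, 0, 0],
    [0, 0, 0]
  ],
  "gripper": [40, 60, 70, 80, 90]
}}

```text
time: 5.2
position: [462.4, 229.9, 449.0]
ee_rot: [0.47, -0.471, -0.527, 0.528]
ft_force: [1.0, 0.2, -0.0]
opening: 60.0
```

```bash
python3 - <<'E'
from h import *
im=snap('scene','s3.png'); a=cv2.resize(im[160:290,390:540,::-1],None,fx=4,fy=4,interpolation=cv2.INTER_CUBIC)
im2=snap('top','t3.png'); d=cv2.resize(im2[220:285,180:230,::-1],None,fx=4,fy=4,interpolation=cv2.INTER_CUBIC)
c=np.zeros((520,800,3),np.uint8); c[:,:600]=a; c[:260,600:]=d
cv2.imwrite('pics/c5.png',np.clip(255*(c/255.)**.6,0,255).astype(np.uint8))
b=.1157;c,s=np.cos(b),np.sin(b)
for a in(1.2,1.4,1.57,1.65):
    f=lambda l:[455-c*l*np.cos(a),230.5-s*l*np.cos(a),114+l*np.sin(a)]
    print(a,((proj('scene',[f(0),f(42),f(58)])-[390,160])*4).round(0).tolist())
E
```

```text
1.2 [[316.0, 208.0], [332.0, 129.0], [338.0, 99.0]]
1.4 [[316.0, 208.0], [333.0, 132.0], [340.0, 102.0]]
1.57 [[316.0, 208.0], [333.0, 137.0], [340.0, 109.0]]
1.65 [[316.0, 208.0], [334.0, 140.0], [341.0, 114.0]]
```

View pics/c5.png

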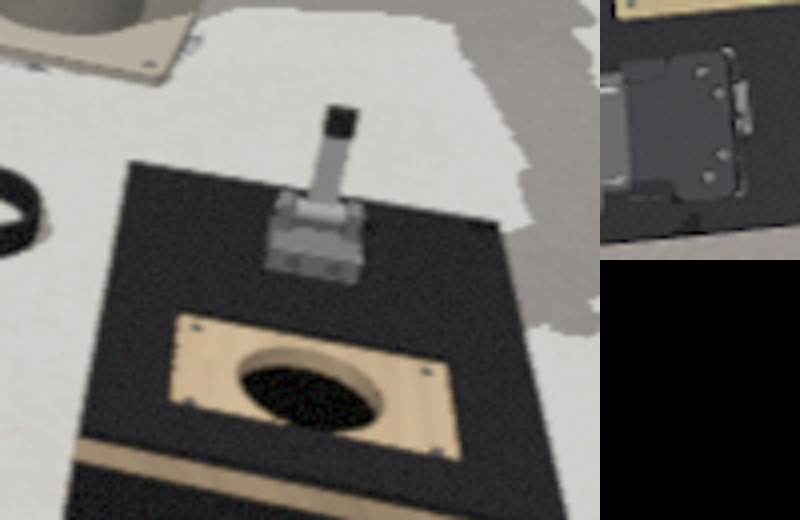

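The lever stands up: grip at (340,122) in the crop, hinge at (320,212), about 1.5–1.6 rad. I will confirm it from the top view once the arm is clear. Next is the tweeter.

```bash
sed -i 's/t=min(c,key=.*$/t=c[0]/' h.py; python3 - <<'E'
from h import *
to([538.7,-206.5,170],-.319,13)
E
```

```text
t 5.3 gp [464.8 231.1 272. ] F [0.6 0.6 0.2] op 68.2 j [-0.46  0.38 -0.08  1.82  0.04  0.93  1.13]
rot [  0.16 114.83   0.49] shift cur [-443.   101.4  -24.1] shift tgt frame [ 208.5  102.  -391.5] world [  75.2 -437.1 -102. ]
[-34.1, 7.8, -1.9] [0.01, 8.83, 0.04]
[-33.4, 7.8, -7.1] [0.01, 8.83, 0.04]
[-31.9, 7.8, -12.1] [0.01, 8.83, 0.04]
[-29.7, 7.9, -16.9] [0.01, 8.83, 0.04]
[-26.7, 7.9, -21.2] [0.01, 8.83, 0.04]
[-23.1, 7.9, -25.1] [0.01, 8.83, 0.04]
[-19.0, 7.9, -28.3] [0.01, 8.83, 0.04]
[-14.4, 7.9, -30.9] [0.01, 8.83, 0.04]
[-9.5, 7.9, -32.8] [0.01, 8.83, 0.04]
[-4.3, 7.9, -33.8] [0.01, 8.83, 0.04]
[0.9, 7.9, -34.1] [0.01, 8.83, 0.04]
[6.1, 7.9, -33.6] [0.01, 8.83, 0.04]
[11.2, 7.9, -32.2] [0.01, 8.83, 0.04]
```

Request:
{"method": "jog_arm", "body": {
  "delta_pos": [
    [-34.1, 7.8, -1.9],
    [-33.4, 7.8, -7.1],
    [-31.9, 7.8, -12.1],
    [-29.7, 7.8, -16.9],
    [-26.7, 7.8, -21.2]
  ],
  "angular": [
    [0, 8.83, 0],
    [0, 8.83, 0],
    [0, 8.83, 0],
    [0, 8.83, 0],
    [0, 8.83, 0]
  ],
  "gripper": [90, 90, 90, 90, 90]
}}

```text
time: 5.92
position: [490.9, 60.8, 408.2]
ee_rot: [-0.635, 0.635, 0.31, -0.311]
ft_force: [0.1, 0.9, -0.1]
opening: 89.7
```

Request:
{"method": "jog_arm", "body": {
  "delta_pos": [
    [-23.1, 7.8, -25.1],
    [-19, 7.8, -28.3],
    [-14.4, 7.8, -30.9],
    [-9.5, 7.8, -32.8],
    [-4.3, 7.8, -33.8]
  ],
  "angular": [
    [0, 8.83, 0],
    [0, 8.83, 0],
    [0, 8.83, 0],
    [0, 8.83, 0],
    [0, 8.83, 0]
  ],
  "gripper": [90, 90, 90, 90, 90]
}}

```text
time: 6.55
position: [519.8, -107.0, 369.2]
ee_rot: [-0.705, 0.706, 0.049, -0.05]
ft_force: [-0.1, 0.4, 0.3]
opening: 89.8
```

Request:
{"method": "jog_arm", "body": {
  "delta_pos": [
    [0.9, 7.8, -34.1],
    [6.1, 7.8, -33.6],
    [11.2, 7.8, -32.2],
    [0, 0, 0],
    [0, 0, 0]
  ],
  "angular": [
    [0, 8.83, 0],
    [0, 8.83, 0],
    [0, 8.83, 0],
    [0, 0, 0],
    [0, 0, 0]
  ],
  "gripper": [90, 90, 90, 90, 90]
}}

```text
time: 7.18
position: [537.3, -205.6, 346.2]
ee_rot: [0.698, -0.698, 0.112, -0.11]
ft_force: [0.5, 0.6, -0.4]
opening: 89.6
```

```bash
python3 - <<'E'
from h import *
to([538.7,-206.5,62],-.319)
im=snap('scene','s4.png'); a=cv2.resize(im[120:260,190:340,::-1],None,fx=3.8,fy=3.8,interpolation=cv2.INTER_CUBIC)
im2=snap('top','t4.png'); d=cv2.resize(im2[215:285,180:230,::-1],None,fx=4.4,fy=4.4,interpolation=cv2.INTER_CUBIC)
c=np.zeros((532,790,3),np.uint8); c[:,:570]=a; c[:308,570:]=d
cv2.imwrite('pics/c6.png',np.clip(255*(c/255.)**.6,0,255).astype(np.uint8))
q=lambda p:((proj('scene',p)-[190,120])*3.8).round(0).tolist()
g=ctrl.read_state()['position']; u=np.array([np.cos(-.319),np.sin(-.319),0])
v=np.array([-u[1],u[0],0])
print('tips',q([g+[0,0,-199]+45*u,g+[0,0,-199]-45*u]))
C=np.array([538.7,-206.5,75]); print('housing top',q([C+a*23*u+e*42*v for a,e in((1,1),(1,-1),(-1,-1),(-1,1))]),'flange',q([C-[0,0,36]+a*38*u+e*60*v for a,e in((1,1),(1,-1),(-1,-1),(-1,1))]))
b=.1157;c,s=np.cos(b),np.sin(b)
for a in(1.2,1.4,1.57,1.65):
    f=lambda l:[455-c*l*np.cos(a),230.5-s*l*np.cos(a),114+l*np.sin(a)]
    print(a,((proj('top',[f(0),f(42),f(58)])-[180,215])*4.4+[570,0]).round(0).tolist())
E
```

```text
t 7.17 gp [ 537.  -205.5  166.2] F [ 0.5  0.6 -0.4] op 89.6 j [ 0.03  0.63  0.45  1.8  -0.37  0.8   0.36]
rot [-0.01  0.18 -0.12] shift cur [  1.8 104.2  -0.4] shift tgt frame [  1.6 104.2  -0.4] world [   1.4   -0.9 -104.2]
tips [[237.0, 218.0], [352.0, 174.0]]
housing top [[315.0, 339.0], [227.0, 291.0], [283.0, 267.0], [371.0, 312.0]] flange [[318.0, 411.0], [194.0, 338.0], [286.0, 298.0], [409.0, 364.0]]
1.2 [[691.0, 161.0], [673.0, 193.0], [666.0, 205.0]]
1.4 [[691.0, 161.0], [671.0, 178.0], [663.0, 185.0]]
1.57 [[691.0, 161.0], [670.0, 165.0], [661.0, 167.0]]
1.65 [[691.0, 161.0], [669.0, 159.0], [660.0, 158.0]]
```

View pics/c6.png

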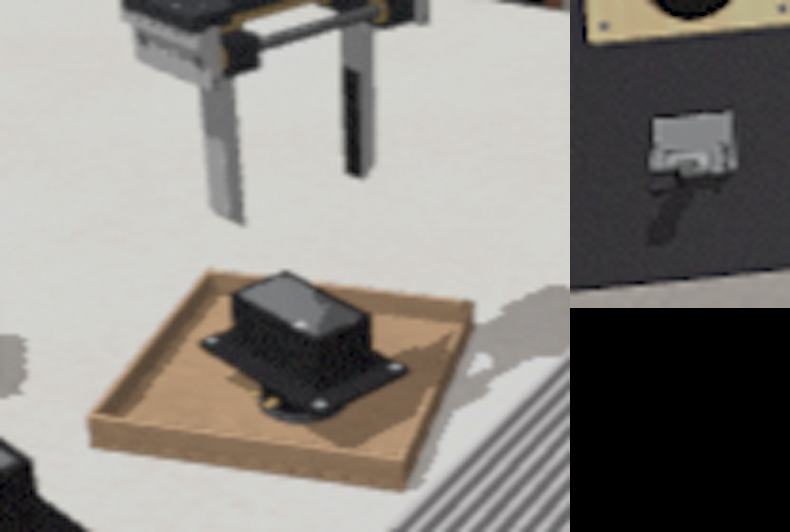

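```bash
python3 - <<'E'
from h import *
a=cv2.imread('pics/t4.png')[235:275,185:225]
b=cv2.imread('pics/s4.png')[180:230,450:490]
A=cv2.resize(a,None,fx=10,fy=10,interpolation=cv2.INTER_CUBIC);B=cv2.resize(b,None,fx=9,fy=9,interpolation=cv2.INTER_CUBIC)
c=np.zeros((450,770,3),np.uint8);c[:400,:400]=A;c[:,405:765]=B
cv2.imwrite('pics/c7.png',np.clip(255*(c/255.)**.4,0,255).astype(np.uint8))
b=.1157;c,s=np.cos(b),np.sin(b)
for a in(0,1.3,1.4,1.5,1.57,1.65):
    f=lambda l,y=0,t=0:[455-c*(l*np.cos(a)-t*np.sin(a))-s*y,230.5-s*(l*np.cos(a)-t*np.sin(a))+c*y,114+l*np.sin(a)+t*np.cos(a)]
    P=[f(0),f(42),f(58,8,4.5),f(58,-8,4.5),f(58,-8,-4.5),f(58,8,-4.5)]
    print(a,'T',((proj('top',P)-[185,235])*10).round(0).tolist(),'S',((proj('scene',P)-[450,180])*9+[405,0]).round(0).tolist())
E
```

```text
0 T [[226.0, 166.0], [238.0, 333.0], [206.0, 402.0], [270.0, 395.0], [279.0, 391.0], [216.0, 398.0]] S [[575.0, 288.0], [573.0, 205.0], [611.0, 164.0], [542.0, 153.0], [534.0, 185.0], [602.0, 196.0]]
1.3 T [[226.0, 166.0], [182.0, 222.0], [127.0, 229.0], [195.0, 223.0], [200.0, 258.0], [133.0, 265.0]] S [[575.0, 288.0], [613.0, 113.0], [666.0, 54.0], [592.0, 43.0], [589.0, 36.0], [663.0, 47.0]]
1.4 T [[226.0, 166.0], [179.0, 205.0], [125.0, 205.0], [192.0, 199.0], [196.0, 236.0], [129.0, 242.0]] S [[575.0, 288.0], [614.0, 117.0], [668.0, 62.0], [593.0, 50.0], [591.0, 40.0], [665.0, 51.0]]
1.5 T [[226.0, 166.0], [177.0, 188.0], [122.0, 181.0], [190.0, 175.0], [193.0, 212.0], [126.0, 219.0]] S [[575.0, 288.0], [615.0, 123.0], [669.0, 72.0], [594.0, 60.0], [592.0, 46.0], [667.0, 57.0]]
1.57 T [[226.0, 166.0], [176.0, 176.0], [121.0, 164.0], [189.0, 157.0], [191.0, 195.0], [124.0, 202.0]] S [[575.0, 288.0], [615.0, 129.0], [670.0, 80.0], [594.0, 69.0], [593.0, 52.0], [668.0, 63.0]]
1.65 T [[226.0, 166.0], [176.0, 162.0], [121.0, 144.0], [188.0, 138.0], [190.0, 176.0], [123.0, 182.0]] S [[575.0, 288.0], [615.0, 136.0], [670.0, 92.0], [593.0, 80.0], [594.0, 60.0], [669.0, 71.0]]
```

View pics/c7.png

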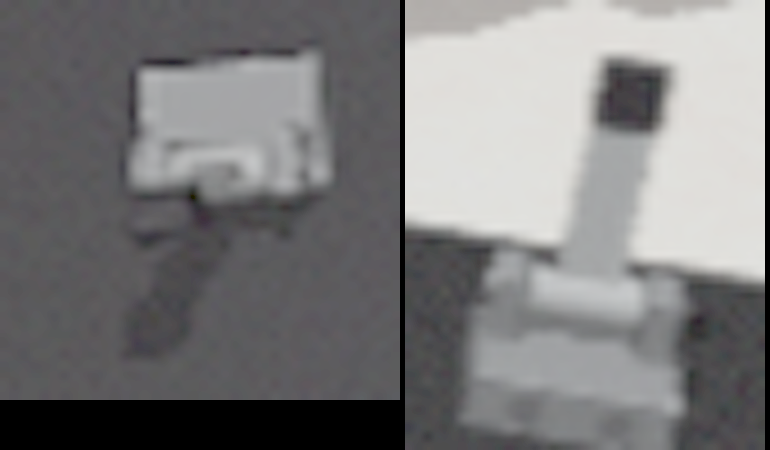

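The housing top is near (300,305) and the fingertips near (230,222) and (357,178). Both carry the same small offset from projection, so the grasp estimate is good. The close crop shows the lever short of its stop, at about 1.4–1.5 rad. I go back and push it to the stop with closed fingers from behind.

```bash
python3 - <<'E'
from h import *
to([410.3,225.3,235],.1157,9)
E
```

```text
t 7.28 gp [ 537.6 -204.8  166.7] F [-0.6 -0.2 -0.1] op 90.0 j [ 0.03  0.63  0.45  1.8  -0.37  0.8   0.36]
rot [ -0.05 -24.66  -0.04] shift cur [-254.4  -67.8  369.8] shift tgt frame [-76.9 -68.3 442.1] world [-127.4  430.3   68.3]
[-28.3, -7.5, 41.1] [-0.01, -2.74, -0.0]
[-26.3, -7.5, 42.4] [-0.01, -2.74, -0.0]
[-24.2, -7.5, 43.6] [-0.01, -2.74, -0.0]
[-22.1, -7.6, 44.7] [-0.01, -2.74, -0.0]
[-19.9, -7.6, 45.7] [-0.01, -2.74, -0.0]
[-17.7, -7.6, 46.6] [-0.01, -2.74, -0.0]
[-15.5, -7.6, 47.4] [-0.01, -2.74, -0.0]
[-13.2, -7.6, 48.1] [-0.01, -2.74, -0.0]
[-10.9, -7.6, 48.7] [-0.01, -2.74, -0.0]
```

Request:
{"method": "jog_arm", "body": {
  "delta_pos": [
    [-28.3, -12, 41.1],
    [-26.3, -12, 42.4],
    [-24.2, -12, 43.6],
    [-22.1, -12, 44.7],
    [-19.9, -12, 45.7]
  ],
  "angular": [
    [0, -2.74, 0],
    [0, -2.74, 0],
    [0, -2.74, 0],
    [0, -2.74, 0],
    [0, -2.74, 0]
  ],
  "gripper": [0, 0, 0, 0, 0]
}}

```text
time: 7.9
position: [466.5, 35.5, 407.5]
ee_rot: [0.707, -0.706, 0.026, -0.026]
ft_force: [0.6, -0.4, 0.7]
opening: 43.4
```

Request:
{"method": "jog_arm", "body": {
  "delta_pos": [
    [-17.7, -8, 46.6],
    [-15.5, 0, 47.4],
    [-13.2, 0, 48.1],
    [-10.9, 0, 48.7],
    [0, 0, 0]
  ],
  "angular": [
    [0, -2.74, 0],
    [0, -2.74, 0],
    [0, -2.74, 0],
    [0, -2.74, 0],
    [0, 0, 0]
  ],
  "gripper": [0, 0, 0, 0, 0]
}}

```text
time: 8.52
position: [409.2, 228.9, 414.9]
ee_rot: [0.706, -0.705, -0.043, 0.044]
ft_force: [0.4, -0.7, 0.2]
opening: 0.3
```

Request:
{"method": "jog_arm", "body": {
  "delta_pos": [
    [0, 35, 0],
    [0, 31, 0],
    [0, 0, 0],
    [5, 0, 0],
    [5, 0, 0]
  ],
  "angular": [
    [0, 0, 0],
    [0, 0, 0],
    [0, 0, 0],
    [0, 0, 0],
    [0, 0, 0]
  ],
  "gripper": [0, 0, 0, 0, 0]
}}

```text
time: 9.15
position: [422.1, 225.7, 350.2]
ee_rot: [0.706, -0.706, -0.041, 0.039]
ft_force: [0.2, -1.2, -0.1]
opening: 0.1
```

```bash
python3 - <<'E'
from h import *
b=.1157
to([455-13*np.cos(b),230.5-13*np.sin(b),169],b)
E
```

```text
t 9.15 gp [422.6 226.  170.2] F [ 0.2 -1.2 -0.1] op 0.1 j [-0.8   0.49  0.35  2.05 -0.27  0.64 -0.15]
rot [-0.06 -0.13  0.14] shift cur [20.2  1.2  1. ] shift tgt frame [20.2  1.2  0.9] world [19.9  3.3 -1.2]
```

Request:
{"method": "jog_arm", "body": {
  "delta_pos": [
    [4, 1, 1],
    [4, 0, 0],
    [3, 0, 0],
    [3, 0, 0],
    [0, 0, 0]
  ],
  "angular": [
    [0, 0, 0],
    [0, 0, 0],
    [0, 0, 0],
    [0, 0, 0],
    [0, 0, 0]
  ],
  "gripper": [0, 0, 0, 0, 0]
}}

```text
time: 9.78
position: [435.2, 228.2, 347.8]
ee_rot: [-0.706, 0.706, 0.04, -0.04]
ft_force: [0.4, 0.2, -0.2]
opening: -0.0
```

Request:
{"method": "jog_arm", "body": {
  "delta_pos": [
    [2, 0, 0],
    [2, 0, 0],
    [2, 0, 0],
    [0, 0, 0],
    [0, 0, 0]
  ],
  "angular": [
    [0, 0, 0],
    [0, 0, 0],
    [0, 0, 0],
    [0, 0, 0],
    [0, 0, 0]
  ],
  "gripper": [0, 0, 0, 0, 0]
}}

```text
time: 10.4
position: [441.2, 229.0, 347.9]
ee_rot: [0.706, -0.706, -0.04, 0.04]
ft_force: [-1.2, 0.1, -0.7]
opening: 0.5
```

Request:
{"method": "jog_arm", "body": {
  "delta_pos": [
    [1, 0, 0],
    [1, 0, 0],
    [0, 0, 0]
  ],
  "angular": [
    [0, 0, 0],
    [0, 0, 0],
    [0, 0, 0]
  ],
  "gripper": [0, 0, 0]
}}

```text
time: 10.78
position: [442.8, 229.1, 347.8]
ee_rot: [-0.706, 0.706, 0.04, -0.04]
ft_force: [-2.0, 0.3, 1.9]
opening: 0.5
```

Request:
{"method": "jog_arm", "body": {
  "delta_pos": [
    [1, 0, 0],
    [1, 0, 0],
    [0, 0, 0]
  ],
  "angular": [
    [0, 0, 0],
    [0, 0, 0],
    [0, 0, 0]
  ],
  "gripper": [0, 0, 0]
}}

```text
time: 11.15
position: [443.7, 229.3, 347.8]
ee_rot: [-0.706, 0.706, 0.039, -0.042]
ft_force: [-6.7, -0.4, 6.0]
opening: 0.4
```

The force rose to 6.7 N with the tip lagging, so the lever is at its stop. I back off and return to the tweeter.

Request:
{"method": "jog_arm", "body": {
  "delta_pos": [
    [-10, 0, 0],
    [-20, 0, 0],
    [0, -30, 0],
    [0, -35, 0],
    [0, 0, 0]
  ],
  "angular": [
    [0, 0, 0],
    [0, 0, 0],
    [0, 0, 0],
    [0, 0, 0],
    [0, 0, 0]
  ],
  "gripper": [0, 0, 0, 0, 0]
}}

```text
time: 11.78
position: [416.2, 226.3, 415.0]
ee_rot: [0.707, -0.705, -0.042, 0.038]
ft_force: [-0.4, 0.7, -0.5]
opening: 0.2
```

```bash
python3 - <<'E'
from h import *
to([538.7,-206.5,130],-.319,9)
E
```

```text
t 11.78 gp [417.3 226.9 235. ] F [-0.4  0.7 -0.5] op 0.2 j [-0.85  0.39  0.41  1.99 -0.21  0.8  -0.21]
rot [-0.24 24.78  0.33] shift cur [  72.1  104.3 -444.1] shift tgt frame [ 252.   105.  -372.5] world [ 122.5 -432.8 -105. ]
[8.0, 11.6, -49.3] [-0.03, 2.75, 0.04]
[10.4, 11.6, -48.9] [-0.03, 2.75, 0.04]
[12.7, 11.6, -48.3] [-0.03, 2.75, 0.04]
[15.0, 11.6, -47.7] [-0.03, 2.75, 0.04]
[17.3, 11.6, -46.9] [-0.03, 2.75, 0.04]
[19.6, 11.7, -46.0] [-0.03, 2.75, 0.04]
[21.7, 11.7, -45.0] [-0.03, 2.75, 0.04]
[23.9, 11.7, -43.9] [-0.03, 2.75, 0.04]
[26.0, 11.7, -42.7] [-0.03, 2.75, 0.04]
```

Request:
{"method": "jog_arm", "body": {
  "delta_pos": [
    [8, 0, -49.3],
    [10.4, 0, -48.9],
    [12.7, 0, -48.3],
    [15, 5, -47.7],
    [17.3, 10, -46.9]
  ],
  "angular": [
    [0, 2.75, 0],
    [0, 2.75, 0],
    [0, 2.75, 0],
    [0, 2.75, 0],
    [0, 2.75, 0]
  ],
  "gripper": [0, 20, 60, 90, 90]
}}

```text
time: 12.4
position: [483.3, -16.0, 397.2]
ee_rot: [-0.706, 0.706, -0.045, 0.046]
ft_force: [0.5, -0.4, 0.4]
opening: 37.2
```

Request:
{"method": "jog_arm", "body": {
  "delta_pos": [
    [19.6, 20, -46],
    [21.7, 20, -45],
    [23.9, 25, -43.9],
    [26, 20, -42.7],
    [0, 0, 0]
  ],
  "angular": [
    [0, 2.75, 0],
    [0, 2.75, 0],
    [0, 2.75, 0],
    [0, 2.75, 0],
    [0, 0, 0]
  ],
  "gripper": [90, 90, 90, 90, 90]
}}

```text
time: 13.02
position: [536.5, -211.3, 310.4]
ee_rot: [-0.696, 0.699, -0.115, 0.114]
ft_force: [-0.6, 0.4, 1.1]
opening: 86.6
```

```bash
python3 - <<'E'
from h import *
to([538.7,-206.5,62.5],-.319)
E
```

```text
t 13.03 gp [ 536.  -211.9  130.4] F [-0.6  0.4  1.1] op 86.6 j [ 0.05  0.69  0.44  1.82 -0.41  0.72  0.39]
rot [ 0.23 -0.35 -0.08] shift cur [ 0.7 67.9  5.5] shift tgt frame [ 0.6 67.9  5.2] world [  2.2   4.8 -67.9]
```

Request:
{"method": "jog_arm", "body": {
  "delta_pos": [
    [0.7, 30, 5.3],
    [0, 25, 0],
    [0, 13, 0],
    [0, 0, 0],
    [0, 0, 0]
  ],
  "angular": [
    [0.2, -0.3, 0],
    [0, 0, 0],
    [0, 0, 0],
    [0, 0, 0],
    [0, 0, 0]
  ],
  "gripper": [90, 90, 90, 75, 62]
}}

```text
time: 13.65
position: [540.1, -201.9, 245.6]
ee_rot: [0.7, -0.697, 0.11, -0.111]
ft_force: [-0.1, -0.4, 0.6]
opening: 73.6
```

Request:
{"method": "jog_arm", "body": {
  "delta_pos": [
    [0, 0, 0],
    [0, 0, 0],
    [0, 0, 0],
    [0, 0, 0],
    [0, 0, 0]
  ],
  "angular": [
    [0, 0, 0],
    [0, 0, 0],
    [0, 0, 0],
    [0, 0, 0],
    [0, 0, 0]
  ],
  "gripper": [55, 50, 46, 40, 36]
}}

```text
time: 14.28
position: [539.8, -202.0, 245.1]
ee_rot: [0.7, -0.697, 0.11, -0.111]
ft_force: [-0.4, -0.4, 3.3]
opening: 46.3
```

```bash
python3 - <<'E'
from h import *
to([538.7,-206.5,62.5],-.319)
E
```

```text
t 14.28 gp [ 540.1 -201.4   65.1] F [-0.4 -0.4  3.3] op 46.3 j [ 0.08  0.78  0.37  1.86 -0.48  0.59  0.44]
rot [-0.21  0.32  0.02] shift cur [ 0.3  2.6 -4.6] shift tgt frame [ 0.3  2.6 -4.6] world [-1.1 -4.5 -2.6]
```

Gripped: the opening is 46.3 mm, the housing width. I lift straight up.

Request:
{"method": "jog_arm", "body": {
  "delta_pos": [
    [0, -5, 0],
    [0, -15, 0],
    [0, -30, 0],
    [0, -35, 0],
    [0, -35, 0]
  ],
  "angular": [
    [0, 0, 0],
    [0, 0, 0],
    [0, 0, 0],
    [0, 0, 0],
    [0, 0, 0]
  ],
  "gripper": [36, 36, 36, 36, 36]
}}

```text
time: 14.9
position: [539.3, -202.2, 366.4]
ee_rot: [0.7, -0.697, 0.11, -0.11]
ft_force: [0.6, 0.4, -4.7]
opening: 46.1
```

Request:
{"method": "jog_arm", "body": {
  "delta_pos": [
    [0, -15, 0],
    [0, 0, 0]
  ],
  "angular": [
    [0, 0, 0],
    [0, 0, 0]
  ],
  "gripper": [36, 36]
}}

```text
time: 15.15
position: [539.6, -202.4, 380.6]
ee_rot: [0.7, -0.697, 0.109, -0.111]
ft_force: [0.0, 0.1, -4.3]
opening: 46.1
```

```bash
python3 - <<'E'
from h import *
b=.1157
cut=np.array([569.3,243.7]); v=np.array([-np.sin(b),np.cos(b)])
# tool z = +box y; tweeter centre = gp -4.6*v
g=cut+4.6*v; print(g); to([g[0],g[1],200],b,12)
E
```

```text
[568.76896663 248.2692454 ]
t 15.15 gp [ 540.1 -201.8  200.6] F [ 0.   0.1 -4.3] op 46.1 j [-0.    0.6   0.49  1.77 -0.36  0.87  0.34]
rot [ -0.19 -24.56   0.13] shift cur [-111.1    2.   437.7] shift tgt frame [ 81.    0.6 444.2] world [ 29.1 450.6  -0.6]
[-9.3, 0.2, 36.5] [-0.02, -2.05, 0.01]
[-7.9, 0.2, 36.8] [-0.02, -2.05, 0.01]
[-6.6, 0.1, 37.0] [-0.02, -2.05, 0.01]
[-5.3, 0.1, 37.3] [-0.02, -2.05, 0.01]
[-4.0, 0.1, 37.4] [-0.02, -2.05, 0.01]
[-2.6, 0.1, 37.5] [-0.02, -2.05, 0.01]
[-1.3, 0.1, 37.6] [-0.02, -2.05, 0.01]
[0.1, 0.1, 37.6] [-0.02, -2.05, 0.01]
[1.4, 0.1, 37.6] [-0.02, -2.05, 0.01]
[2.7, 0.1, 37.5] [-0.02, -2.05, 0.01]
[4.1, 0.1, 37.4] [-0.02, -2.05, 0.01]
[5.4, 0.1, 37.2] [-0.02, -2.05, 0.01]
```

Request:
{"method": "jog_arm", "body": {
  "delta_pos": [
    [-4.7, 0, 18.2],
    [-8.9, 0, 36.5],
    [-7.5, 0, 36.8],
    [-6.2, 0, 37.1],
    [-4.9, 0, 37.3]
  ],
  "angular": [
    [0, -1.02, 0],
    [0, -2.05, 0],
    [0, -2.05, 0],
    [0, -2.05, 0],
    [0, -2.05, 0]
  ],
  "gripper": [36, 36, 36, 36, 36]
}}

```text
time: 15.78
position: [548.7, -30.5, 378.8]
ee_rot: [0.707, -0.704, 0.054, -0.052]
ft_force: [-0.1, -0.1, -5.0]
opening: 45.6
```

Request:
{"method": "jog_arm", "body": {
  "delta_pos": [
    [-3.3, 0, 37.5],
    [-2, 0, 37.5],
    [-0.6, 0, 37.6],
    [0.7, 0, 37.6],
    [2, 0, 37.6]
  ],
  "angular": [
    [0, -2.05, 0],
    [0, -2.05, 0],
    [0, -2.05, 0],
    [0, -2.05, 0],
    [0, -2.05, 0]
  ],
  "gripper": [36, 36, 36, 36, 36]
}}

```text
time: 16.4
position: [560.1, 156.9, 379.3]
ee_rot: [0.708, -0.706, -0.01, 0.011]
ft_force: [0.3, -0.3, -4.7]
opening: 45.7
```

Request:
{"method": "jog_arm", "body": {
  "delta_pos": [
    [3.4, 0, 37.5],
    [4.7, 0, 37.3],
    [2.7, 0, 18.6],
    [0, 0, 0],
    [0, 0, 0]
  ],
  "angular": [
    [0, -2.05, 0],
    [0, -2.05, 0],
    [0, -1.02, 0],
    [0, 0, 0],
    [0, 0, 0]
  ],
  "gripper": [36, 36, 36, 36, 36]
}}

```text
time: 17.02
position: [567.0, 246.0, 381.0]
ee_rot: [0.706, -0.706, -0.04, 0.04]
ft_force: [0.8, -0.0, -4.9]
opening: 45.8
```

```bash
python3 - <<'E'
from h import *
b=.1157
to([568.8,248.3,165.1],b)
im=snap('scene','s5.png'); a=cv2.resize(im[110:310,370:560,::-1],None,fx=2.9,fy=2.9,interpolation=cv2.INTER_CUBIC)
im2=snap('top','t5.png'); d=cv2.resize(im2[170:250,170:240,::-1],None,fx=3.4,fy=3.4,interpolation=cv2.INTER_CUBIC)
c=np.zeros((580,790,3),np.uint8); c[:,:551]=a; c[:272,552:790]=d
cv2.imwrite('pics/c8.png',np.clip(255*(c/255.)**.5,0,255).astype(np.uint8))
E
```

```text
t 17.02 gp [567.  246.2 201. ] F [ 0.8 -0.  -4.9] op 45.8 j [-0.7   0.64  0.4   1.65 -0.3   0.92 -0.07]
rot [-0.06 -0.13  0.02] shift cur [ 2.  35.9  2. ] shift tgt frame [ 2.1 35.9  2.1] world [  1.8   2.3 -35.9]
```

View pics/c8.png

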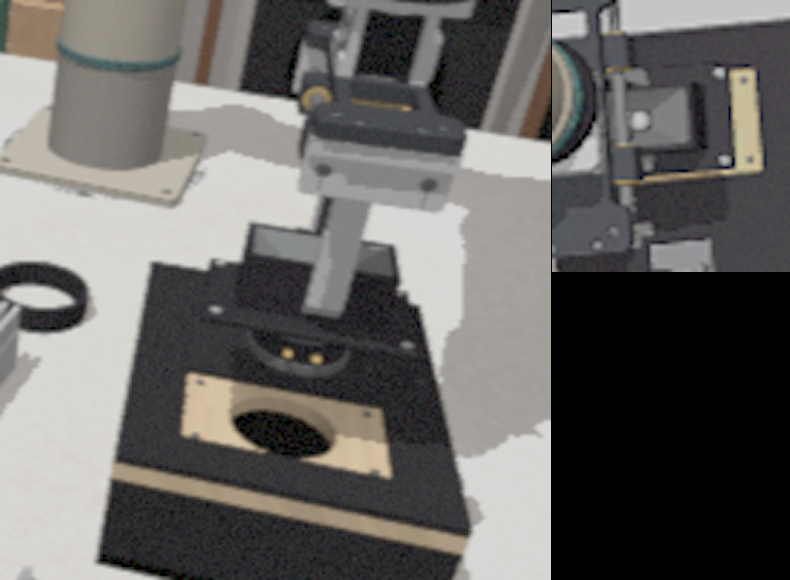

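Request:
{"method": "jog_arm", "body": {
  "delta_pos": [
    [2, 15, 2],
    [0, 12, 0],
    [0, 8, 0],
    [0, 0, 0],
    [0, 0, 0]
  ],
  "angular": [
    [0, -0.1, 0],
    [0, 0, 0],
    [0, 0, 0],
    [0, 0, 0],
    [0, 0, 0]
  ],
  "gripper": [36, 36, 36, 36, 36]
}}

```text
time: 17.75
position: [569.0, 250.3, 346.6]
ee_rot: [0.707, -0.705, -0.042, 0.041]
ft_force: [0.1, -0.6, -4.7]
opening: 45.7
```

```bash
python3 - <<'E'
from h import *
b=.1157
to([568.8,248.3,165.1],b)
im=snap('scene','s6.png'); a=cv2.resize(im[180:300,420:540,::-1],None,fx=4.5,fy=4.5,interpolation=cv2.INTER_CUBIC)
im2=snap('top','t6.png'); d=cv2.resize(im2[170:250,180:240,::-1],None,fx=4.1,fy=4.1,interpolation=cv2.INTER_CUBIC)
c=np.zeros((540,786,3),np.uint8); c[:,:540]=a; c[:328,540:]=d
cv2.imwrite('pics/c9.png',np.clip(255*(c/255.)**.45,0,255).astype(np.uint8))
u=np.array([np.cos(b),np.sin(b),0]);v=np.array([-u[1],u[0],0]);C=np.array([569.3,243.7,90])
S=lambda P:((proj('scene',P)-[420,180])*4.5).round(0).tolist()
T=lambda P:((proj('top',P)-[180,170])*4.1+[540,0]).round(0).tolist()
F=[C+[0,0,49]+i*38*u+j*60*v for i,j in((1,1),(1,-1),(-1,-1),(-1,1))]
Rr=[C+i*40*u+j*62*v for i,j in((1,1),(1,-1),(-1,-1),(-1,1))]
M=[C+[0,0,15]+30*(np.cos(t)*u+np.sin(t)*v) for t in (-1.57,0,1.57)]
for n,P in(('flange top',F),('recess',Rr),('magnet -y,+x,+y bottom',M)): print(n,'S',S(P),'T',T(P))
E
```

```text
t 17.75 gp [569.3 251.  166.6] F [ 0.1 -0.6 -4.7] op 45.7 j [-0.69  0.68  0.38  1.67 -0.32  0.85 -0.06]
rot [-0.18  0.11  0.11] shift cur [-0.4  1.5 -2. ] shift tgt frame [-0.4  1.5 -2. ] world [-0.2 -2.  -1.5]
flange top S [[408.0, 313.0], [77.0, 251.0], [87.0, 156.0], [389.0, 209.0]] T [[524.0, 94.0], [722.0, 76.0], [731.0, 200.0], [533.0, 219.0]]
recess S [[380.0, 420.0], [51.0, 352.0], [63.0, 247.0], [364.0, 304.0]] T [[549.0, 98.0], [743.0, 80.0], [753.0, 205.0], [557.0, 223.0]]
magnet -y,+x,+y bottom S [[143.0, 284.0], [220.0, 340.0], [296.0, 313.0]] T [[692.0, 146.0], [640.0, 103.0], [596.0, 155.0]]
```

View pics/c9.png

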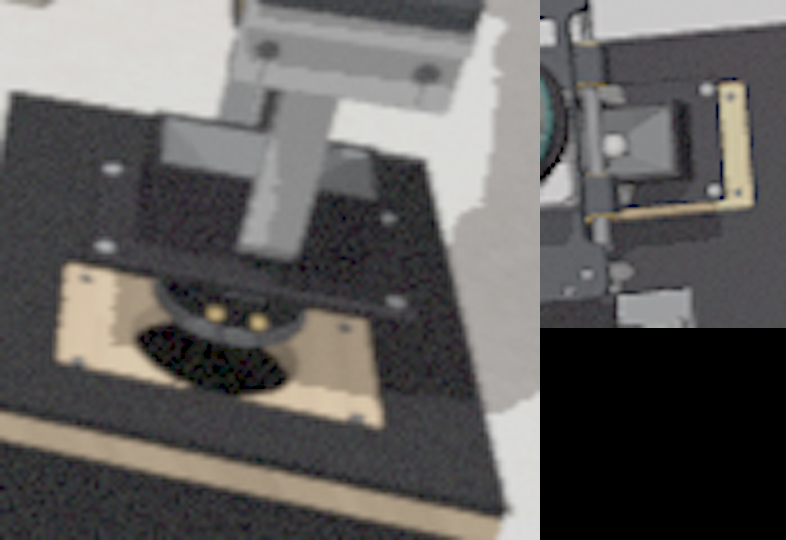

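The magnet's underside shows at about (155–303, 346) in the scene crop and the recess's right corners at (743,82) and (753,205) in the top crop. Both views and the arm's pose agree that the tweeter sits about 2–2.5 mm too far along +y and 1.5 mm high. I make a small correction.

Request:
{"method": "jog_arm", "body": {
  "delta_pos": [
    [-0.3, 0.8, -1.2],
    [0, 0.7, -1.2],
    [0, 0, 0],
    [0, 0, 0],
    [0, 0, 0]
  ],
  "angular": [
    [-0.1, 0.1, 0.1],
    [0, 0, 0],
    [0, 0, 0],
    [0, 0, 0],
    [0, 0, 0]
  ],
  "gripper": [36, 36, 36, 36, 36]
}}

```text
time: 18.48
position: [568.8, 248.0, 344.9]
ee_rot: [0.706, -0.705, -0.041, 0.041]
ft_force: [-0.5, 0.4, -4.4]
opening: 46.1
```

```bash
python3 - <<'E'
from h import *
to([568.8,248.3,165.1],.1157)
im=snap('scene','s7.png'); a=cv2.resize(im[180:300,420:540,::-1],None,fx=4.5,fy=4.5,interpolation=cv2.INTER_CUBIC)
im2=snap('top','t7.png'); d=cv2.resize(im2[170:260,180:240,::-1],None,fx=4.1,fy=4.1,interpolation=cv2.INTER_CUBIC)
c=np.zeros((540,786,3),np.uint8); c[:,:540]=a; c[:369,540:]=d
cv2.imwrite('pics/c10.png',np.clip(255*(c/255.)**.45,0,255).astype(np.uint8))
# other objects undisturbed?
o=cv2.imread('pics/top0.png').astype(int); n=im2[:,:,::-1].astype(int)
for k,(u,v) in dict(amp=(305,208),tape=(290,284),carton=(339,128),driver=(262,130)).items():
    print(k,np.abs(o-n)[v-25:v+25,u-15:u+15].mean().round(1))
E
```

```text
t 18.48 gp [568.7 248.3 164.9] F [-0.5  0.4 -4.4] op 46.1 j [-0.68  0.68  0.38  1.67 -0.32  0.85 -0.05]
rot [-0.09  0.02 -0.01] shift cur [ 0.  -0.2  0.3] shift tgt frame [ 0.  -0.2  0.3] world [0.  0.3 0.2]
amp 5.9
tape 5.9
carton 5.8
driver 6.1
```

View pics/c10.png

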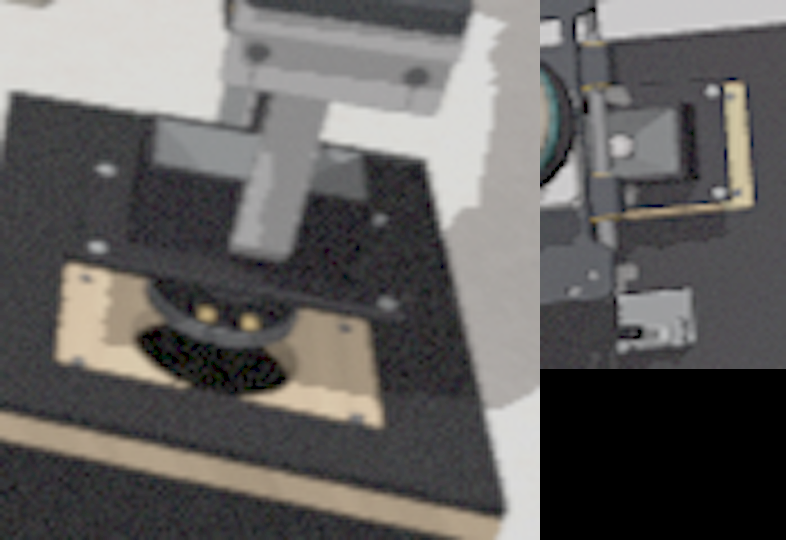

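The magnet edges are now at 147 and 296 with the bottom at 347; predicted were about 146, 299 and 349. The flange edge is in line with the recess, and the lever grip, at (630,332) in the top crop, now stands above the block. Handing in.

```bash
python3 -c "
from workcell import ctrl
print(ctrl.hand_in())"
```

```text
the job is handed in; nothing more can be done
None
```

The job was handed in at about 18.5 s, with the clamp lever open and the tweeter held over the cut-out. I have no verdict on it.

- **Lever:** The first swing, gripping the lever tip, looked short of upright in the pictures, at about 1.4–1.5 rad. I went back before touching the tweeter and pushed the lever from behind. The force rose to 6.7 N while the fingers stopped advancing, so I take it to be at its stop. This contact and a top view showing the lever standing over its block are the only evidence. I did not measure the final angle.
- **Tweeter:** I gripped the middle-sized horn from the tray across its 46 mm housing (46.3 mm measured). The grip was about 4.6 mm off centre along its long side, and I allowed for that. I then carried it over the amplifier with its underside at about 140 mm.
- **Final position:** A last correction of about 2.4 mm sideways and 1.5 mm down brought the arm within 0.3 mm of its target. The pictures agree to about 1–2 mm. The long side is in line with the recess, and the underside is about 15 mm above the box top by the grip height. The vertical force was about -4.4 N, which fits a freely held tweeter.
- **Other objects:** Picture differences over the amplifier, tape, carton and driver were uniform at about 6 grey levels each, so I saw no sign that any of them moved.

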